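Point out the short-cut bar and the scrap tub

ROBOT

A 6-joint arm with a two-finger parallel gripper is mounted at the origin on the work surface. World frame = base frame: x ahead of the robot, y to its left, z up, the work surface at z = 0. Lengths are in mm, angles in rad, forces in N, time in s.
With the tool pointing down it reaches from about 250 to 775 mm from the base axis. Payload 4 kg.
Tool frame: the origin (TCP) lies between the finger pads; the fingertips stand 14 mm ahead of it and the grasp point (between the pads) lies 5 mm behind it; z points along the fingers, y is the line along which they close (so a half turn about z gives the same grasp; the last joint's range is limited). The gripper opens to 85 mm and grips with 20 to 120 N. Pads are 22 mm wide; open, the fingers measure 114 mm over their backs; the gripper's body (76 mm by 85 mm) begins 54 mm behind the grasp point. The pads swing forward as they close: fully open they stand 13 mm farther back than shut.
Start: joints at [-1.26, 0.087, 1.371, -0, 1.684, -0.103], TCP at [221.149, -503.597, 245.341] pointing down, gripper open.
Joint ranges: [-3.1, 3.1], [-0.76, 2.03], [0.27, 2.55], [-1.08, 4.22], [0.17, 2.65], [-2.57, 2.57]. Speed limits (rad/s): [2.79, 2.79, 3.14, 3.14, 3.14, 3.14].

INTERFACE

Orientations are given as a 3x3 rotation matrix whose columns are the frame's x, y, z axes.
In Python, from cell import arm gives the robot as it stands.
- The arm moves only by the tool send_rows, never from a script. Its argument "series" is a list of rows, each an object of numbers: "x", "y", "z": the shift along the tool's x, y, z as a fraction of full scale; "rx", "ry", "rz": the turn, a rotation vector about the tool's x, y, z as a fraction of full scale. A call has exactly 8 rows; each row shifts and turns the commanded pose from where the row before left it, along the tool's axes as they then stand; what a row does not reach is not made up. Full scale, the value 1, is 0.6 m for a shift and pi rad for a turn. A row lasts 1/12 s, in which the tool goes at most 41.7 mm and 7.16 degrees, less where a joint would pass 70% of its speed; a pose out of reach is approached as far as the arm can. A call with a number of a shift or a turn outside -1 to 1 is refused whole. A call with a gripper value outside its range is refused whole. "jaw" is the opening, from 0 (shut) to 1 (fully open), set as the call begins (left out, the last holds). The fingers move at their own pace and stop on an object; "grip_force" is the grip in N (left out, the last holds). Time passes only in rows, so rows that do not move let the fingers close, or fill a call up. It gives the time, the measured TCP pose, the force, the opening and the grip force at its end, in the units of the state.
- arm.observe(): the state, without advancing time (a new reading comes with each control period).
- arm.snapshot(name): name is "scene" or "top"; returns a dict with "frame" (384x512x3 uint8, red, green, blue), "z_map" (384x512 float32, mm along the optical axis (not along the pixel's ray), 0 where there is no reading), "K" (3x3 intrinsics, pixels), "T" (4x4, takes a point from camera to world coordinates). Camera axes: x right, y down, z forward; pixel columns grow to the right and rows downward; lengths in mm; the calibration is good to about 2 mm. A picture is of the moment at which its call begins.
- arm.hand_in(): hands the job in; it is judged then, once.
The state is a dict: "t": time; "qpos": joint angles; "dq": joint speeds; "joint_torque": joint torques, N m; "tool_pos": TCP position; "tcp_rot": TCP orientation; "contact_force": force on the tool from outside, world axes, zero at the start; "moment": the same for the moment, N m; "finger_gap": finger opening in mm; "grip_force": force on a finger pad.
Only numpy, scipy, OpenCV 4.12 (cv2) and the standard library are available. Lean on these libraries where they do the work, as an engineer would, in place of code of your own. Each camera call takes 0.05 s, during which the arm holds its last target. There are 200 camera calls.

TASK

Four sawn steel bars lie in a row on the plywood board and one of them was cut too short. Show a helper what to do with it, touching and moving nothing: point with the gripper's fingertips down at the middle of the short bar from just above it and keep still there for about two seconds, then point the same way down at the middle of the open mouth of the round scrap tub, and finish still pointing there. Do not point down at any other bar or at the rectangular tray on the way: go from place to place with the hand raised.

Things in the scene. Friction and masses are not known exactly. Their poses are not given: they have to be found in the camera images.
- bar_short_top (a point): The short bar: a sawn length of plain square steel bar, 26 x 26 mm and 75 mm long, lying loose on the plywood board, its length roughly towards the robot (local x). This point is the centre of its top face, about 38 mm above the table; local z is up. It may have any place in the row of four; neighbours are 70 mm apart centre to centre. To point at it, hold the fingertips about 10 to 50 mm above this point, within about 20 mm sideways.
- bar_a_top (a point): One of the three bars of the right length: a sawn length of plain square steel bar, 26 x 26 mm and 120 mm long, lying loose on the plywood board, its length roughly towards the robot (local x). This point is the centre of its top face, about 38 mm above the table; local z is up.
- bar_b_top (a point): One of the three bars of the right length: a sawn length of plain square steel bar, 26 x 26 mm and 120 mm long, lying loose on the plywood board, its length roughly towards the robot (local x). This point is the centre of its top face, about 38 mm above the table; local z is up.
- bar_c_top (a point): One of the three bars of the right length: a sawn length of plain square steel bar, 26 x 26 mm and 120 mm long, lying loose on the plywood board, its length roughly towards the robot (local x). This point is the centre of its top face, about 38 mm above the table; local z is up.
- tub_mouth (a point): The scrap tub: a round open metal tub, 112 mm across and 85 mm tall, fixed to the table, with a few small offcuts inside that stay below the rim. This point is the centre of its mouth at rim height; z is up. It stands beyond the board, to the left or to the right. To point at it, hold the fingertips about 10 to 50 mm above this point, within about 25 mm sideways.
- tray_mouth (a point): The tray for good bars: a rectangular open grey sheet-metal tray, 135 x 150 mm and 50 mm tall, fixed to the table, with four good bars laid side by side in it, beyond the board on the other side from the tub. This point is the centre of its mouth at rim height. Not to be pointed at.
- board: A flat plywood board, 150 mm (its x) by 300 mm (its y) and 12 mm thick, fixed to the table under the row of bars. Origin at the centre of its underside.
- wrench: A steel spanner 180 mm long lying on the table at the left. Origin at its underside. Leave alone.
- spray: A spray can 56 mm across and 170 mm tall standing at the far left. Origin at the centre of its underside. Leave alone.
- magnet: A triangular welding magnet about 100 mm on its short sides and 16 mm thick lying flat at the right. Origin at its underside. Leave alone.
- tape: A pocket tape measure 65 x 38 mm and 60 mm tall standing at the right. Origin at the centre of its underside. Leave alone.
Not all that is in view belongs to the job. What is shaped like the part that bears tub_mouth but yellow is not meant. What is shaped like the part that bears bar_short_top but green is not meant.

How it is judged:
By the outcome, as a careful person would: the job done as asked, in the order asked, and still so for the second after the job is handed in, with the robot touching nothing.
It also fails if it takes over 42 s, if anything falls off the work surface, if the arm or the gripper's body presses on something with over 40 N, if the wrist force passes 120 N, or if a joint passes its speed limit or range.

## Working session

There is one attempt and no reset: what is moved stays moved. The work goes in short steps, Python scripts to look and compute and a tool call to move; the robot and the scene stay as the last step left them, time stands still between calls to the robot, and variables do not carry over. Pictures are saved under pics/ and viewed, at most 10 in all, crops included, and the job is handed in when it is done.

Besides the shell and the picture viewer there is one more tool, called by a JSON object that holds its "fn" and its "kwargs", one argument or row to a line. send_rows: Moves the arm, as the interface text tells. Shift numbers are shares of 0.6 m and turn numbers shares of pi rad, none past 1 either way. Its arguments: {"type":"object","properties":{"series":{"type":"array","items":{"type":"object","properties":{"x":{"type":"number"},"y":{"type":"number"},"z":{"type":"number"},"rx":{"type":"number"},"ry":{"type":"number"},"rz":{"type":"number"}}}},"jaw":{"type":"number"},"grip_force":{"type":"number"}},"required":["series"]}

```bash
mkdir -p pics
python3 - <<'E'
from cell import arm
import cv2,numpy as np
for n in("top","scene"):
    s=arm.snapshot(n); np.savez(f"{n}.npz",**s)
    cv2.imwrite(f"pics/{n}.png",cv2.resize(s["frame"][:,:,::-1],None,fx=1.5,fy=1.5))
o=arm.observe(); print(o["t"],o["tool_pos"],np.round(o["tcp_rot"],3),o["finger_gap"])
E
```

```text
0.1 [ 221.00078786 -503.16737048  244.20386344] [[ 0.916  0.402 -0.001]
 [ 0.402 -0.916  0.002]
 [ 0.    -0.002 -1.   ]] 85.21871558761386
```

View pics/top.png

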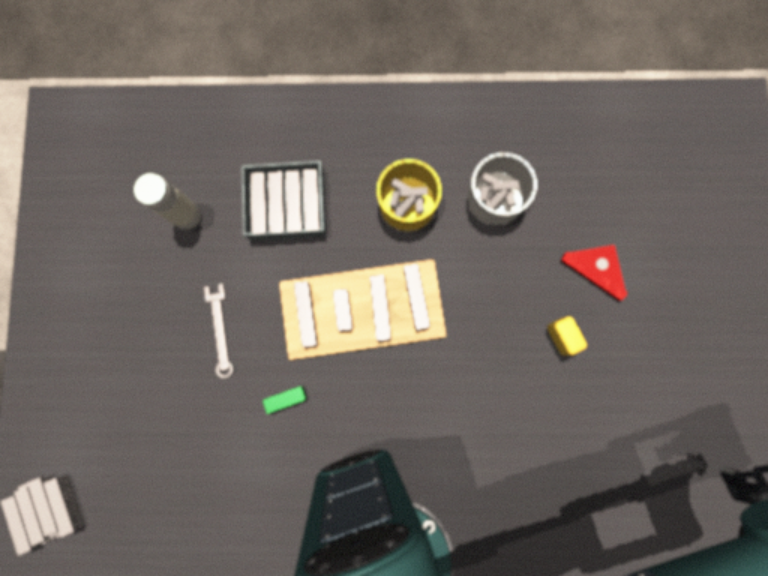

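View pics/scene.png

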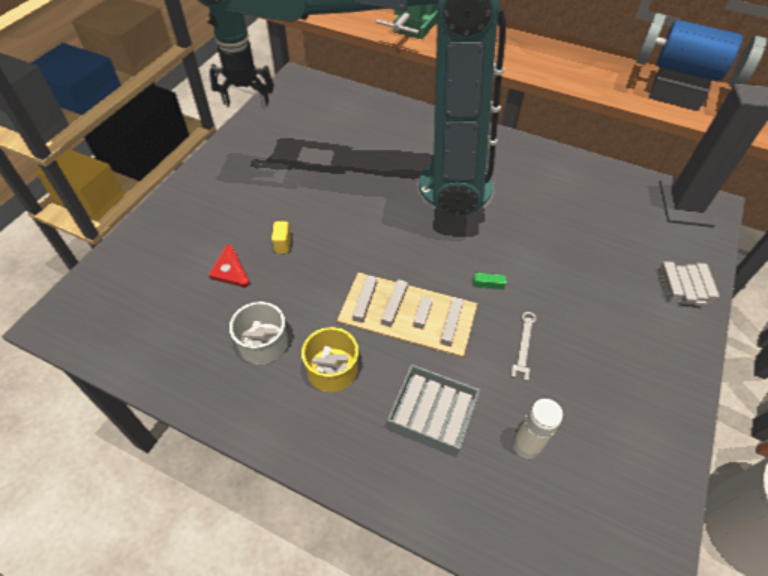

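Top picture (1.5x): bars on the board are at (305,314), (343,310), (380,307) and (417,297), and the one at (343,310) is clearly shorter. The green piece at (284,400) is a decoy. The grey tub is at (503,188), the yellow decoy tub at (408,195) and the tray at (284,199). I choose the bar at (343,310) and the grey tub, and will check both in a crop and measure them.

```bash
cat > h.py <<'E'
import numpy as np,cv2
def world(s):
    z=s["z_map"]; v,u=np.mgrid[:z.shape[0],:z.shape[1]]; K=s["K"]
    p=np.stack([(u-K[0,2])/K[0,0]*z,(v-K[1,2])/K[1,1]*z,z,np.ones_like(z)],-1)
    return (p@s["T"].T)[...,:3]
E
python3 - <<'E'
from h import *
s=np.load("top.npz"); P=world(s)
cv2.imwrite("pics/crop.png",cv2.resize(s["frame"][95:245,155:375,::-1],None,fx=3.6,fy=3.6,interpolation=cv2.INTER_CUBIC))
def report(name,u,v,r,lo,hi):
    m=np.zeros(P.shape[:2],bool); m[int(v-r):int(v+r),int(u-r):int(u+r)]=1
    q=P[m&(P[...,2]>lo)&(P[...,2]<hi)&(s["z_map"]>0)]
    c,wh,a=cv2.minAreaRect(q[:,:2].astype(np.float32)); print(name,len(q),np.round(c),np.round(wh),round(a),np.median(q[:,2]).round(1))
for n,x,y in(("b1",305,314),("b2",343,310),("b3",380,307),("b4",417,297)):
    u,v=x/1.5,y/1.5
    m=((P[...,2]>29)&(P[...,2]<48)).astype(np.uint8)
    k,l,st,ce=cv2.connectedComponentsWithStats(m,connectivity=4); i=l[int(v),int(u)]
    q=P[l==i]; c,wh,a=cv2.minAreaRect(q[:,:2].astype(np.float32)); print(n,len(q),np.round(c),np.round(wh),round(a),np.median(q[:,2]).round(1),P[int(v),int(u)].round())
report("grey",335,125,28,76,95); report("yel",272,130,27,76,95); report("tray",189,133,32,43,58)
E
```

```text
b1 412 [449. 161.] [120.  26.] 9 38.1 [447. 161.  39.]
b2 255 [457.  91.] [75. 26.] 8 38.1 [456.  92.  35.]
b3 403 [461.  21.] [120.  26.] 6 38.1 [461.  22.  41.]
b4 409 [481. -47.] [119.  26.] 11 38.2 [478. -48.  37.]
grey 305 [ 679. -204.] [113. 114.] 1 85.3
yel 300 [669. -31.] [114. 114.] 85 85.5
tray 327 [668. 206.] [137. 151.] 3 49.2
```

View pics/crop.png

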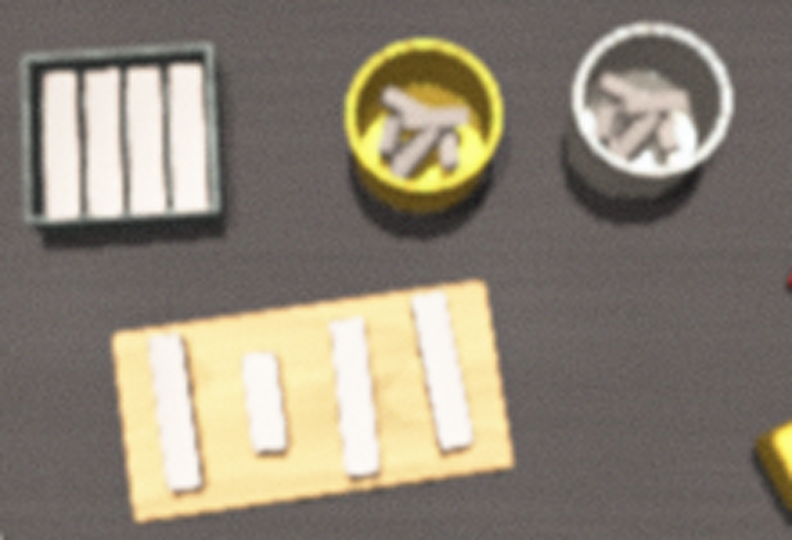

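The crop confirms the choice. The short bar measures 75×26 mm with its top at z 38, centred at (457, 91). The grey tub is 113 mm across with its rim at z 85, centred at (679, −204). The plan is to shut the fingers, travel high, put the TCP at z≈82 over the bar, then z≈129 over the tub.

{"fn": "send_rows", "kwargs": {
  "series": [
    {"x": 0.01, "y": -0.01, "z": -0.01},
    {"x": 0.02, "y": -0.02, "z": -0.01},
    {"x": 0.03, "y": -0.03, "z": -0.01},
    {"x": 0.03, "y": -0.03, "z": -0.01},
    {"x": 0.03, "y": -0.03, "z": -0.01},
    {"x": 0.03, "y": -0.03, "z": -0.01},
    {"x": 0.03, "y": -0.03, "z": -0.01},
    {"x": 0.03, "y": -0.03, "z": -0.01}
  ],
  "jaw": 0
}}

```text
$.series[0]: bad value
```

{"fn": "send_rows", "kwargs": {
  "series": [
    {"x": 0.03, "y": -0.03},
    {"x": 0.03, "y": -0.03},
    {"x": 0.03, "y": -0.03},
    {"x": 0.03, "y": -0.03},
    {"x": 0.03, "y": -0.03},
    {"x": 0.03, "y": -0.03},
    {"x": 0.03, "y": -0.03},
    {"x": 0.03, "y": -0.03}
  ]
}}

```text
$.series[0]: bad value
```

{"fn": "send_rows", "kwargs": {
  "series": [
    {"x": 0.03, "y": -0.03},
    {"x": 0.03, "y": -0.03},
    {"x": 0.03, "y": -0.03},
    {"x": 0.03, "y": -0.03},
    {"x": 0.03, "y": -0.03},
    {"x": 0.03, "y": -0.03},
    {"x": 0.02, "y": -0.02},
    {"x": 0.01, "y": -0.01}
  ]
}}

```text
$.series[0]: bad value
```

```bash
cat > go.py <<'E'
from cell import arm
import numpy as np,sys
o=arm.observe(); R=np.array(o["tcp_rot"]); d=np.array(eval(sys.argv[1]))-o["tool_pos"]
print(o["t"],np.round(o["tool_pos"],1),R.round(3).tolist(),"q",np.round(o["qpos"],2),"gap",o["finger_gap"],"F",np.round(o["contact_force"],1),"shift",(R.T@d/600).round(4))
E
python3 go.py "[457,91,82]"
```

```text
0.1 [ 221.  -503.2  244.2] [[0.916, 0.402, -0.001], [0.402, -0.916, 0.002], [0.0, -0.002, -1.0]] q [-1.26  0.09  1.37 -0.    1.68 -0.1 ] gap 85.21871558761386 F [-0.3  0.1  0.6] shift [ 0.7583 -0.748   0.272 ]
```

The calls were refused, probably because every row needs all six numbers.

{"fn": "send_rows", "kwargs": {
  "series": [
    {"x": 0.01, "y": -0.01, "z": -0.01, "rx": 0, "ry": 0, "rz": 0},
    {"x": 0.02, "y": -0.02, "z": -0.01, "rx": 0, "ry": 0, "rz": 0},
    {"x": 0.03, "y": -0.03, "z": -0.01, "rx": 0, "ry": 0, "rz": 0},
    {"x": 0.03, "y": -0.03, "z": -0.01, "rx": 0, "ry": 0, "rz": 0},
    {"x": 0.03, "y": -0.03, "z": -0.01, "rx": 0, "ry": 0, "rz": 0},
    {"x": 0.03, "y": -0.03, "z": -0.01, "rx": 0, "ry": 0, "rz": 0},
    {"x": 0.03, "y": -0.03, "z": -0.01, "rx": 0, "ry": 0, "rz": 0},
    {"x": 0.03, "y": -0.03, "z": -0.01, "rx": 0, "ry": 0, "rz": 0}
  ],
  "jaw": 0
}}

```text
t: 0.77
tool_pos: [286.1, -335.7, 293.9]
tcp_rot: [[0.916, 0.402, 0.0], [0.402, -0.916, 0.0], [0.0, 0.0, -1.0]]
contact_force: [0.6, 0.4, 0.1]
finger_gap: -0.2
grip_force: 0.0
```

{"fn": "send_rows", "kwargs": {
  "series": [
    {"x": 0.035, "y": -0.035, "z": 0, "rx": 0, "ry": 0, "rz": 0},
    {"x": 0.035, "y": -0.035, "z": 0, "rx": 0, "ry": 0, "rz": 0},
    {"x": 0.035, "y": -0.035, "z": 0, "rx": 0, "ry": 0, "rz": 0},
    {"x": 0.035, "y": -0.035, "z": 0, "rx": 0, "ry": 0, "rz": 0},
    {"x": 0.035, "y": -0.035, "z": 0, "rx": 0, "ry": 0, "rz": 0},
    {"x": 0.035, "y": -0.035, "z": 0, "rx": 0, "ry": 0, "rz": 0},
    {"x": 0.035, "y": -0.035, "z": 0, "rx": 0, "ry": 0, "rz": 0},
    {"x": 0.035, "y": -0.035, "z": 0, "rx": 0, "ry": 0, "rz": 0}
  ]
}}

```text
t: 1.43
tool_pos: [372.0, -114.2, 293.7]
tcp_rot: [[0.916, 0.402, 0.001], [0.402, -0.916, -0.0], [0.001, 0.0, -1.0]]
contact_force: [0.5, -1.2, -0.5]
finger_gap: 0.0
grip_force: 0.0
```

{"fn": "send_rows", "kwargs": {
  "series": [
    {"x": 0.035, "y": -0.035, "z": 0, "rx": 0, "ry": 0, "rz": 0},
    {"x": 0.035, "y": -0.035, "z": 0, "rx": 0, "ry": 0, "rz": 0},
    {"x": 0.035, "y": -0.035, "z": 0, "rx": 0, "ry": 0, "rz": 0},
    {"x": 0.035, "y": -0.035, "z": 0, "rx": 0, "ry": 0, "rz": 0},
    {"x": 0.035, "y": -0.035, "z": 0, "rx": 0, "ry": 0, "rz": 0},
    {"x": 0.035, "y": -0.035, "z": 0, "rx": 0, "ry": 0, "rz": 0},
    {"x": 0.02, "y": -0.02, "z": 0, "rx": 0, "ry": 0, "rz": 0},
    {"x": 0.01, "y": -0.01, "z": 0, "rx": 0, "ry": 0, "rz": 0}
  ]
}}

```text
t: 2.1
tool_pos: [445.9, 76.0, 293.3]
tcp_rot: [[0.914, 0.405, -0.0], [0.405, -0.914, 0.001], [-0.0, -0.001, -1.0]]
contact_force: [0.6, -0.4, 0.0]
finger_gap: 0.3
grip_force: 0.0
```

```bash
python3 go.py "[457,91,82]"
```

```text
2.1 [445.9  76.  293.3] [[0.914, 0.405, -0.0], [0.405, -0.914, 0.001], [-0.0, -0.001, -1.0]] q [ 0.04 -0.14  1.5   0.    1.78  1.2 ] gap 0.26131355606401885 F [ 0.6 -0.4  0. ] shift [ 0.0271 -0.0151  0.3521]
```

{"fn": "send_rows", "kwargs": {
  "series": [
    {"x": 0.017, "y": -0.01, "z": 0.01, "rx": 0, "ry": 0, "rz": 0},
    {"x": 0.01, "y": -0.005, "z": 0.02, "rx": 0, "ry": 0, "rz": 0},
    {"x": 0, "y": 0, "z": 0.03, "rx": 0, "ry": 0, "rz": 0},
    {"x": 0, "y": 0, "z": 0.03, "rx": 0, "ry": 0, "rz": 0},
    {"x": 0, "y": 0, "z": 0.03, "rx": 0, "ry": 0, "rz": 0},
    {"x": 0, "y": 0, "z": 0.03, "rx": 0, "ry": 0, "rz": 0},
    {"x": 0, "y": 0, "z": 0.03, "rx": 0, "ry": 0, "rz": 0},
    {"x": 0, "y": 0, "z": 0.03, "rx": 0, "ry": 0, "rz": 0}
  ]
}}

```text
t: 2.77
tool_pos: [456.7, 87.4, 165.1]
tcp_rot: [[0.916, 0.401, -0.002], [0.401, -0.916, -0.001], [-0.002, -0.0, -1.0]]
contact_force: [-0.9, -0.3, 0.5]
finger_gap: -0.3
grip_force: 0.0
```

{"fn": "send_rows", "kwargs": {
  "series": [
    {"x": 0, "y": 0, "z": 0.03, "rx": 0, "ry": 0, "rz": 0},
    {"x": 0, "y": 0, "z": 0.03, "rx": 0, "ry": 0, "rz": 0},
    {"x": 0, "y": 0, "z": 0.03, "rx": 0, "ry": 0, "rz": 0},
    {"x": 0, "y": 0, "z": 0.02, "rx": 0, "ry": 0, "rz": 0},
    {"x": 0, "y": 0, "z": 0.02, "rx": 0, "ry": 0, "rz": 0},
    {"x": 0, "y": 0, "z": 0.01, "rx": 0, "ry": 0, "rz": 0},
    {"x": 0, "y": 0, "z": 0, "rx": 0, "ry": 0, "rz": 0},
    {"x": 0, "y": 0, "z": 0, "rx": 0, "ry": 0, "rz": 0}
  ]
}}

```text
t: 3.43
tool_pos: [456.9, 87.8, 82.8]
tcp_rot: [[0.916, 0.401, -0.001], [0.401, -0.916, -0.0], [-0.001, -0.0, -1.0]]
contact_force: [0.3, -0.4, -0.7]
finger_gap: -0.0
grip_force: 0.0
```

```bash
python3 go.py "[457,91,82]"
python3 - <<'E'
from cell import arm; import cv2
s=arm.snapshot("scene"); cv2.imwrite("pics/bar.png",cv2.resize(s["frame"][120:290,180:380,::-1],None,fx=3,fy=3))
E
```

```text
3.4333 [456.9  87.8  82.8] [[0.916, 0.401, -0.001], [0.401, -0.916, -0.0], [-0.001, -0.0, -1.0]] q [ 0.07 -0.01  1.8  -0.    1.35  1.23] gap -0.033491776350336955 F [ 0.3 -0.4 -0.7] shift [ 0.0022 -0.0048  0.0014]
```

View pics/bar.png

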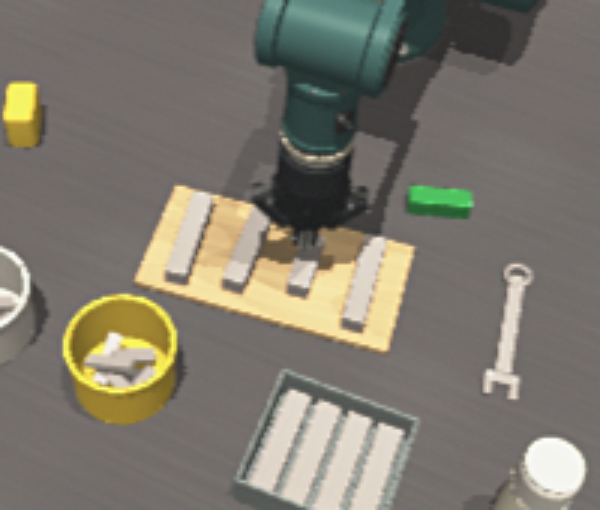

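The picture shows the shut fingertips right above the short bar, at about (305,250), touching nothing. I'll hold for a bit over 2 s.

{"fn": "send_rows", "kwargs": {
  "series": [
    {"x": 0, "y": 0, "z": 0, "rx": 0, "ry": 0, "rz": 0},
    {"x": 0, "y": 0, "z": 0, "rx": 0, "ry": 0, "rz": 0},
    {"x": 0, "y": 0, "z": 0, "rx": 0, "ry": 0, "rz": 0},
    {"x": 0, "y": 0, "z": 0, "rx": 0, "ry": 0, "rz": 0},
    {"x": 0, "y": 0, "z": 0, "rx": 0, "ry": 0, "rz": 0},
    {"x": 0, "y": 0, "z": 0, "rx": 0, "ry": 0, "rz": 0},
    {"x": 0, "y": 0, "z": 0, "rx": 0, "ry": 0, "rz": 0},
    {"x": 0, "y": 0, "z": 0, "rx": 0, "ry": 0, "rz": 0}
  ]
}}

```text
t: 4.15
tool_pos: [457.3, 88.3, 83.3]
tcp_rot: [[0.916, 0.402, 0.0], [0.402, -0.916, -0.0], [0.0, 0.0, -1.0]]
contact_force: [-0.3, -0.8, 0.8]
finger_gap: -0.2
grip_force: 0.0
```

{"fn": "send_rows", "kwargs": {
  "series": [
    {"x": 0, "y": 0, "z": 0, "rx": 0, "ry": 0, "rz": 0},
    {"x": 0, "y": 0, "z": 0, "rx": 0, "ry": 0, "rz": 0},
    {"x": 0, "y": 0, "z": 0, "rx": 0, "ry": 0, "rz": 0},
    {"x": 0, "y": 0, "z": 0, "rx": 0, "ry": 0, "rz": 0},
    {"x": 0, "y": 0, "z": 0, "rx": 0, "ry": 0, "rz": 0},
    {"x": 0, "y": 0, "z": 0, "rx": 0, "ry": 0, "rz": 0},
    {"x": 0, "y": 0, "z": 0, "rx": 0, "ry": 0, "rz": 0},
    {"x": 0, "y": 0, "z": 0, "rx": 0, "ry": 0, "rz": 0}
  ]
}}

```text
t: 4.82
tool_pos: [457.3, 88.3, 83.3]
tcp_rot: [[0.916, 0.402, 0.0], [0.402, -0.916, -0.0], [-0.0, 0.0, -1.0]]
contact_force: [-0.3, -0.3, -0.9]
finger_gap: 0.2
grip_force: 0.0
```

{"fn": "send_rows", "kwargs": {
  "series": [
    {"x": 0, "y": 0, "z": 0, "rx": 0, "ry": 0, "rz": 0},
    {"x": 0, "y": 0, "z": 0, "rx": 0, "ry": 0, "rz": 0},
    {"x": 0, "y": 0, "z": 0, "rx": 0, "ry": 0, "rz": 0},
    {"x": 0, "y": 0, "z": 0, "rx": 0, "ry": 0, "rz": 0},
    {"x": 0, "y": 0, "z": 0, "rx": 0, "ry": 0, "rz": 0},
    {"x": 0, "y": 0, "z": 0, "rx": 0, "ry": 0, "rz": 0},
    {"x": 0, "y": 0, "z": 0, "rx": 0, "ry": 0, "rz": 0},
    {"x": 0, "y": 0, "z": 0, "rx": 0, "ry": 0, "rz": 0}
  ]
}}

```text
t: 5.48
tool_pos: [457.3, 88.3, 83.3]
tcp_rot: [[0.916, 0.402, 0.0], [0.402, -0.916, -0.0], [-0.0, 0.0, -1.0]]
contact_force: [0.1, -0.2, 0.5]
finger_gap: -0.1
grip_force: 0.0
```

{"fn": "send_rows", "kwargs": {
  "series": [
    {"x": 0, "y": 0, "z": 0, "rx": 0, "ry": 0, "rz": 0},
    {"x": 0, "y": 0, "z": 0, "rx": 0, "ry": 0, "rz": 0},
    {"x": 0, "y": 0, "z": -0.01, "rx": 0, "ry": 0, "rz": 0},
    {"x": 0, "y": 0, "z": -0.02, "rx": 0, "ry": 0, "rz": 0},
    {"x": 0, "y": 0, "z": -0.03, "rx": 0, "ry": 0, "rz": 0},
    {"x": 0, "y": 0, "z": -0.03, "rx": 0, "ry": 0, "rz": 0},
    {"x": 0, "y": 0, "z": -0.03, "rx": 0, "ry": 0, "rz": 0},
    {"x": 0, "y": 0, "z": -0.03, "rx": 0, "ry": 0, "rz": 0}
  ]
}}

```text
t: 6.15
tool_pos: [457.2, 88.3, 174.6]
tcp_rot: [[0.916, 0.402, 0.0], [0.402, -0.916, -0.0], [0.0, 0.0, -1.0]]
contact_force: [-0.1, 0.0, -0.5]
finger_gap: -0.1
grip_force: 0.0
```

{"fn": "send_rows", "kwargs": {
  "series": [
    {"x": 0, "y": 0, "z": -0.03, "rx": 0, "ry": 0, "rz": 0},
    {"x": 0, "y": 0, "z": -0.03, "rx": 0, "ry": 0, "rz": 0},
    {"x": 0, "y": 0, "z": -0.03, "rx": 0, "ry": 0, "rz": 0},
    {"x": 0, "y": 0, "z": -0.03, "rx": 0, "ry": 0, "rz": 0},
    {"x": 0, "y": 0, "z": -0.03, "rx": 0, "ry": 0, "rz": 0},
    {"x": 0, "y": 0, "z": -0.02, "rx": 0, "ry": 0, "rz": 0},
    {"x": 0, "y": 0, "z": -0.01, "rx": 0, "ry": 0, "rz": 0},
    {"x": 0, "y": 0, "z": 0, "rx": 0, "ry": 0, "rz": 0}
  ]
}}

```text
t: 6.82
tool_pos: [457.9, 88.4, 283.1]
tcp_rot: [[0.916, 0.402, 0.003], [0.402, -0.916, 0.0], [0.003, 0.001, -1.0]]
contact_force: [-0.4, 0.4, 0.3]
finger_gap: 0.3
grip_force: 0.0
```

```bash
python3 go.py "[679,-204,129]"
```

```text
6.8167 [457.9  88.4 283.1] [[0.916, 0.402, 0.003], [0.402, -0.916, 0.0], [0.003, 0.001, -1.0]] q [ 0.07 -0.11  1.49 -0.    1.76  1.23] gap 0.2957459997425501 F [-0.4  0.4  0.3] shift [0.1407 0.594  0.2579]
```

{"fn": "send_rows", "kwargs": {
  "series": [
    {"x": 0.005, "y": 0.02, "z": 0, "rx": 0, "ry": 0, "rz": 0},
    {"x": 0.005, "y": 0.03, "z": 0, "rx": 0, "ry": 0, "rz": 0},
    {"x": 0.01, "y": 0.04, "z": 0, "rx": 0, "ry": 0, "rz": 0},
    {"x": 0.01, "y": 0.04, "z": 0, "rx": 0, "ry": 0, "rz": 0},
    {"x": 0.01, "y": 0.04, "z": 0, "rx": 0, "ry": 0, "rz": 0},
    {"x": 0.01, "y": 0.04, "z": 0, "rx": 0, "ry": 0, "rz": 0},
    {"x": 0.01, "y": 0.04, "z": 0, "rx": 0, "ry": 0, "rz": 0},
    {"x": 0.01, "y": 0.04, "z": 0, "rx": 0, "ry": 0, "rz": 0}
  ]
}}

```text
t: 7.48
tool_pos: [566.0, -56.1, 279.0]
tcp_rot: [[0.916, 0.402, -0.003], [0.402, -0.916, 0.0], [-0.003, -0.002, -1.0]]
contact_force: [-0.3, -0.0, 0.6]
finger_gap: -0.0
grip_force: 0.0
```

{"fn": "send_rows", "kwargs": {
  "series": [
    {"x": 0.01, "y": 0.04, "z": 0, "rx": 0, "ry": 0, "rz": 0},
    {"x": 0.01, "y": 0.04, "z": 0, "rx": 0, "ry": 0, "rz": 0},
    {"x": 0.01, "y": 0.04, "z": 0, "rx": 0, "ry": 0, "rz": 0},
    {"x": 0.01, "y": 0.04, "z": 0, "rx": 0, "ry": 0, "rz": 0},
    {"x": 0.01, "y": 0.04, "z": 0, "rx": 0, "ry": 0, "rz": 0},
    {"x": 0.01, "y": 0.04, "z": 0, "rx": 0, "ry": 0, "rz": 0},
    {"x": 0.005, "y": 0.03, "z": 0, "rx": 0, "ry": 0, "rz": 0},
    {"x": 0.005, "y": 0.02, "z": 0, "rx": 0, "ry": 0, "rz": 0}
  ]
}}

```text
t: 8.15
tool_pos: [674.3, -199.6, 277.7]
tcp_rot: [[0.916, 0.4, -0.004], [0.4, -0.916, 0.001], [-0.004, -0.002, -1.0]]
contact_force: [-0.3, -0.1, 0.4]
finger_gap: 0.2
grip_force: 0.0
```

```bash
python3 go.py "[679,-204,129]"
```

```text
8.15 [ 674.3 -199.6  277.7] [[0.916, 0.4, -0.004], [0.4, -0.916, 0.001], [-0.004, -0.002, -1.0]] q [-0.37  0.45  0.87 -0.    1.83  0.79] gap 0.16077959791216972 F [-0.3 -0.1  0.4] shift [0.0051 0.0104 0.2477]
```

{"fn": "send_rows", "kwargs": {
  "series": [
    {"x": 0, "y": 0.01, "z": 0.01, "rx": 0, "ry": 0, "rz": 0},
    {"x": 0, "y": 0, "z": 0.02, "rx": 0, "ry": 0, "rz": 0},
    {"x": 0, "y": 0, "z": 0.025, "rx": 0, "ry": 0, "rz": 0},
    {"x": 0, "y": 0, "z": 0.025, "rx": 0, "ry": 0, "rz": 0},
    {"x": 0, "y": 0, "z": 0.025, "rx": 0, "ry": 0, "rz": 0},
    {"x": 0, "y": 0, "z": 0.025, "rx": 0, "ry": 0, "rz": 0},
    {"x": 0, "y": 0, "z": 0.025, "rx": 0, "ry": 0, "rz": 0},
    {"x": 0, "y": 0, "z": 0.025, "rx": 0, "ry": 0, "rz": 0}
  ]
}}

```text
t: 8.82
tool_pos: [675.5, -202.0, 170.5]
tcp_rot: [[0.916, 0.402, -0.003], [0.402, -0.916, 0.001], [-0.002, -0.002, -1.0]]
contact_force: [0.4, 0.2, -0.9]
finger_gap: 0.1
grip_force: 0.0
```

{"fn": "send_rows", "kwargs": {
  "series": [
    {"x": 0, "y": 0, "z": 0.025, "rx": 0, "ry": 0, "rz": 0},
    {"x": 0, "y": 0, "z": 0.02, "rx": 0, "ry": 0, "rz": 0},
    {"x": 0, "y": 0, "z": 0.015, "rx": 0, "ry": 0, "rz": 0},
    {"x": 0, "y": 0, "z": 0.01, "rx": 0, "ry": 0, "rz": 0},
    {"x": 0, "y": 0, "z": 0, "rx": 0, "ry": 0, "rz": 0},
    {"x": 0, "y": 0, "z": 0, "rx": 0, "ry": 0, "rz": 0},
    {"x": 0, "y": 0, "z": 0, "rx": 0, "ry": 0, "rz": 0},
    {"x": 0, "y": 0, "z": 0, "rx": 0, "ry": 0, "rz": 0}
  ]
}}

```text
t: 9.48
tool_pos: [677.2, -202.3, 132.8]
tcp_rot: [[0.916, 0.402, 0.002], [0.402, -0.916, -0.001], [0.002, 0.002, -1.0]]
contact_force: [0.3, 0.1, 0.3]
finger_gap: 0.0
grip_force: 0.0
```

```bash
python3 go.py "[679,-204,129]"
python3 - <<'E'
from cell import arm; import cv2
s=arm.snapshot("scene"); cv2.imwrite("pics/tub.png",cv2.resize(s["frame"][130:300,110:310,::-1],None,fx=3,fy=3))
E
```

```text
9.4833 [ 677.2 -202.3  132.8] [[0.916, 0.402, 0.002], [0.402, -0.916, -0.001], [0.002, 0.002, -1.0]] q [-0.37  0.48  1.11 -0.    1.55  0.79] gap 0.010322607149252098 F [0.3 0.1 0.3] shift [0.0016 0.0038 0.0064]
```

View pics/tub.png

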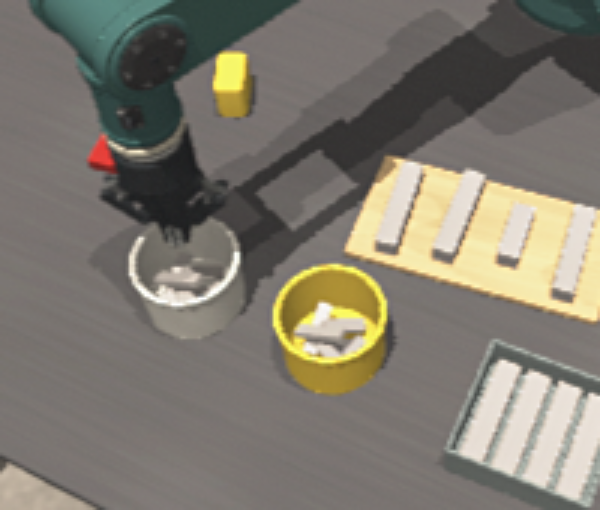

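The picture shows the fingertips at about (175,238), above the grey tub's mouth. They are about 34 mm over the rim and 3 mm off centre, and the bars are undisturbed. I'll hold here, then hand in.

{"fn": "send_rows", "kwargs": {
  "series": [
    {"x": 0, "y": 0, "z": 0, "rx": 0, "ry": 0, "rz": 0},
    {"x": 0, "y": 0, "z": 0, "rx": 0, "ry": 0, "rz": 0},
    {"x": 0, "y": 0, "z": 0, "rx": 0, "ry": 0, "rz": 0},
    {"x": 0, "y": 0, "z": 0, "rx": 0, "ry": 0, "rz": 0},
    {"x": 0, "y": 0, "z": 0, "rx": 0, "ry": 0, "rz": 0},
    {"x": 0, "y": 0, "z": 0, "rx": 0, "ry": 0, "rz": 0},
    {"x": 0, "y": 0, "z": 0, "rx": 0, "ry": 0, "rz": 0},
    {"x": 0, "y": 0, "z": 0, "rx": 0, "ry": 0, "rz": 0}
  ]
}}

```text
t: 10.2
tool_pos: [676.5, -202.1, 131.2]
tcp_rot: [[0.916, 0.402, -0.0], [0.402, -0.916, -0.0], [-0.0, 0.0, -1.0]]
contact_force: [1.0, 0.2, 0.4]
finger_gap: -0.0
grip_force: 0.0
```

{"fn": "send_rows", "kwargs": {
  "series": [
    {"x": 0, "y": 0, "z": 0, "rx": 0, "ry": 0, "rz": 0},
    {"x": 0, "y": 0, "z": 0, "rx": 0, "ry": 0, "rz": 0},
    {"x": 0, "y": 0, "z": 0, "rx": 0, "ry": 0, "rz": 0},
    {"x": 0, "y": 0, "z": 0, "rx": 0, "ry": 0, "rz": 0},
    {"x": 0, "y": 0, "z": 0, "rx": 0, "ry": 0, "rz": 0},
    {"x": 0, "y": 0, "z": 0, "rx": 0, "ry": 0, "rz": 0},
    {"x": 0, "y": 0, "z": 0, "rx": 0, "ry": 0, "rz": 0},
    {"x": 0, "y": 0, "z": 0, "rx": 0, "ry": 0, "rz": 0}
  ]
}}

```text
t: 10.87
tool_pos: [676.5, -202.0, 131.3]
tcp_rot: [[0.916, 0.402, -0.0], [0.402, -0.916, -0.0], [-0.0, 0.0, -1.0]]
contact_force: [0.1, 0.4, 0.3]
finger_gap: 0.1
grip_force: 0.0
```

{"fn": "send_rows", "kwargs": {
  "series": [
    {"x": 0, "y": 0, "z": 0, "rx": 0, "ry": 0, "rz": 0},
    {"x": 0, "y": 0, "z": 0, "rx": 0, "ry": 0, "rz": 0},
    {"x": 0, "y": 0, "z": 0, "rx": 0, "ry": 0, "rz": 0},
    {"x": 0, "y": 0, "z": 0, "rx": 0, "ry": 0, "rz": 0},
    {"x": 0, "y": 0, "z": 0, "rx": 0, "ry": 0, "rz": 0},
    {"x": 0, "y": 0, "z": 0, "rx": 0, "ry": 0, "rz": 0},
    {"x": 0, "y": 0, "z": 0, "rx": 0, "ry": 0, "rz": 0},
    {"x": 0, "y": 0, "z": 0, "rx": 0, "ry": 0, "rz": 0}
  ]
}}

```text
t: 11.53
tool_pos: [676.5, -202.1, 131.3]
tcp_rot: [[0.916, 0.402, -0.0], [0.402, -0.916, -0.0], [-0.0, 0.0, -1.0]]
contact_force: [0.1, -0.6, 0.4]
finger_gap: 0.2
grip_force: 0.0
```

```bash
python3 -c "
from cell import arm
print(arm.observe()['tool_pos'],arm.hand_in())"
```

```text
the job is handed in; nothing more can be done
[ 676.51785301 -202.05547771  131.29576893] None
```

I pointed at the short bar for just over 2 s, then moved with the hand raised to the grey scrap tub and handed in at 11.5 s still pointing there, with no sign of contact; the hand-in returned no verdict.

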